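Hold a lens in the tester through its guard slot

TASK

A buffing block has been left on the slot of the white lens tester: lift it off and set it down flat on the worktop beside or clear of the tester, without dropping it. Then take the lens carrier by its black handle out of the wooden stand and lower it upright through the slot, without forcing it, until the red line on its frame is level with the tester's top, so that the lens is centred in the round window. Finish while still holding the carrier there by its handle, hanging still in the slot (do not let go and do not rest the handle on the tester), and leave the other things on the worktop where they are.

Things in the scene. Friction and masses are not known exactly. Their poses are not given: they have to be found in the camera images.
- buff_center (a point): Centre of the felt buffing block (wooden back on grey felt), a loose box 26 mm (its x) x 62 mm (its y) x 24 mm high (its z, up), about 30 g. It starts lying flat on top of the lens tester, covering the slot. Pinch it across its 26 mm width. The worktop round x 0.42 m, y 0.31 m (60 mm each way) is always empty.
- tester: The lens tester: a fixed white box with a grey top, 120 x 120 mm, 120 mm high, with a round 46 mm black-rimmed window in its front. Origin at the centre of its underside, on the worktop; z up, -x out of the front, y along the slot in its top. Inside is an empty chamber, its floor 110 mm below the top face.
- tester_slot (a point): Centre of the slot's mouth, in the tester's flat top face, 120 mm above the worktop. Axes are the tester's (y along the slot). The slot goes down through the 12 mm thick top: 10 mm wide (x), 52 mm long (y), with a 45 degree lead-in, 4 mm deep, all round its mouth (18 x 60 mm at the top face).
- tester_window (a point): Point in the chamber straight below the slot, 55 mm below the top face, level with the middle of the round window: where the lens centre belongs. Axes as the slot's.
- carrier_handle (a point): Centre of the black handle of the lens carrier (loose, upright, 70 to 140 g). Handle 14 mm thick (carrier x), 36 mm wide (y), 36 mm high (z, up); pinch it across the 14 mm. Below hangs a flat aluminium frame 8 mm thick (x), 50 mm wide (y), 105 mm high: it starts 18 mm below this point and its lower edge is 123 mm below. A red line round the frame is 40 mm below this point.
- carrier_lens (a point): Centre of the clear 40 mm lens in the carrier's frame, 95 mm below the handle's centre, 55 mm below the red line and 28 mm above the frame's lower edge. Axes are the carrier's (x through the lens, z up). Turned half round about z the carrier is the same; either way round is good.
- stand: Fixed wooden stand that holds the carrier at the start: a block 60 (x) x 84 (y) mm, 28 mm high, origin at the centre of its underside, y along its pocket. The pocket is 11 x 53 mm and 18 mm deep; the carrier's lower edge rests on its floor, 10 mm above the worktop, axes along the stand's. The handle is then 115 to 151 mm above the worktop.
- nose_pad_tin: Round tin, blue-green lid on a white base, 54 mm across, 22 mm high. A bystander to leave where it is; origin at the centre of its underside.
- lens_clock: Lens clock (a small round dial gauge with three pins), lying on its back, 72 x 50 x 12 mm. A bystander to leave where it is; origin at the centre of its underside.
- lens_spray: White round bottle, upright, 50 mm across, 131 mm high. A bystander to leave where it is; origin at the centre of its underside.
- pliers_loose: Steel pliers lying flat, 130 x 47 x 11 mm. A bystander to leave where it is; origin at the centre of its underside.

How it is judged (in metres and radians):
On the way, in this order (a step that is already met when the one before it is completed fails the run):
1. the buffing block is lifted off the tester (height (world z) of buff_center above 0.145 m and contact force between the fingers and buff_block above 0.5 N), for 0.1 s.
2. the buffing block lies flat on the worktop clear of the tester, let go (height (world z) of buff_center between 0.004 and 0.018 m and angle between buff_center's own z axis and vertical below 0.15 rad and horizontal distance between buff_center and tester_slot above 0.09 m and contact force between the fingers and buff_block below 0.1 N and contact force between buff_block and tester below 0.1 N and linear speed of buff_block below 0.02 m/s), for 0.2 s.
3. the lens carrier is lifted out of its stand (height (world z) of carrier_lens above 0.06 m and contact force between the fingers and carrier above 1 N), for 0.1 s.
At the end, for the whole second after the job is handed in: Block flat (0.15 rad), still and released on the worktop, centre 90 mm or more from the slot's centre in plan, not touching the tester. Lens within 8 mm in height and 4 mm sideways of the window's middle, upright (0.1 rad), still, gripped (over 1 N), pressing the tester under 8 N (all of step 2 and z of carrier_lens in the frame of tester_window between -0.008 and 0.008 m and x of carrier_lens in the frame of tester_window between -0.004 and 0.004 m and y of carrier_lens in the frame of tester_window between -0.004 and 0.004 m and angle between carrier_lens's own z axis and vertical below 0.1 rad and contact force between the fingers and carrier above 1 N and contact force between carrier and tester below 8 N and linear speed of carrier below 0.02 m/s); the arm keeps its last pose, push and grip.
It fails at once if the buffing block is let go in the air (contact force between the fingers and buff_block below 0.05 N and height (world z) of buff_center above 0.035 m and horizontal distance between buff_center and tester_slot above 0.09 m).
It fails at once if the carrier is forced against the tester (over 30 N) (contact force between carrier and tester above 30 N).
It fails at once if the carrier is tipped over (angle between carrier_lens's own z axis and vertical above 0.6 rad).
It fails at once if a bystander (tin, lens clock, bottle, pliers) is moved more than 30 mm (distance of any of nose_pad_tin, lens_clock, lens_spray, pliers_loose from where it was at the start of the episode above 0.03 m).
It also fails if it takes over 72 s, if anything falls off the work surface, if the arm or the gripper's body presses on something with over 40 N, if the wrist force passes 120 N, or if a joint passes its speed limit or range.

ROBOT

A 6-joint arm with a two-finger parallel gripper is mounted at the origin on a cart in front of the work surface, level with it; the furniture and walls round the work are solid. World frame = base frame: x ahead of the robot, y to its left, z up, the work surface at z = 0. Lengths are in m, angles in degrees, forces in N, time in s.
With the tool pointing down it reaches from about 0.4 to 0.825 m from the base axis. Payload 7 kg.
Tool frame: the origin (TCP) lies midway between the tips of the shut fingers; the grasp point (between the pads) lies 19 mm behind it; z points along the fingers, y is the line along which they close (so a half turn about z gives the same grasp; the last joint's range is limited). The gripper opens to 88 mm and grips with 3 to 60 N. Pads are 19 mm wide; open, the fingers measure 130 mm over their backs; the gripper's body (78 mm by 193 mm) begins 47 mm behind the grasp point.
Start: joints at [-60.327, 20.546, 0.682, 0, -70.136, -16.507], TCP at [0.154, -0.657, 0.227] pointing down, gripper open.
Joint ranges: [-176.03, 176.03], [-82.01, 121.73], [-58.28, 71.71], [-173.87, 95.51], [-174.79, -0.11], [-173.66, 173.66]. Speed limits (degrees/s): [136.94, 136.94, 172.46, 180, 180, 180].

INTERFACE

Orientations are given as a 3x3 rotation matrix whose columns are the frame's x, y, z axes.
In Python, from rig import robot gives the robot as it stands. Calls block until the motion is done:
- robot.goto(position, orientation): joint-space move of the TCP to a pose.
- robot.servo_line(position, ori=None, speed=0.15): straight line of the TCP; ori=None keeps the orientation; speed is the mean speed in m/s.
- robot.movej(angles): joint-space move.
- robot.move_gripper(opening): opening from 0.0 (shut) to 1.0 (fully open); the grip force is fixed at half the most; returns when the fingers have stopped.
- robot.dwell(seconds).
- robot.ik(position, orientation): joint angles nearest the present ones, or None.
- robot.grab_frame(name): name is "scene" or "top" or "wrist"; returns (picture, depth): 400x640x3 uint8, red, green, blue; 400x640 float32, m along the optical axis (not along the pixel's ray), 0 where there is no reading.
- robot.camera_info(name): a dict with "vfov" (degrees; the focal length in pixels is half the picture's height over the tangent of half this angle, whatever the lens; pixels are square), "cx", "cy" (the principal point, pixels), "k1" (the pictures are not rectified: a ray, as slopes to the right and down, at radius r is drawn at 1 + k1 r^2 times it, then the intrinsics apply), "view" (4x4, takes a point from world to camera coordinates); the wrist camera has in their place "T_tool_cam" (4x4, takes a point from camera to tool coordinates, whose origin is the TCP and whose axes are the flange's). Camera axes: x right, y down, z forward; pixel columns grow to the right and rows downward; lengths in m; the calibration is good to about 2 mm. A picture is of the moment at which its call begins: read the wrist's pose just before it. camera_info takes no time and is no camera call.
A pose or a line that the arm cannot do raises robot.Unreachable and nothing moves.
- robot.job_done(): hands the job in; it is judged then, once.
Readings, each from a call of its own:
- robot.read_t(): time.
- robot.read_qpos(): joint angles.
- robot.read_qvel(): joint speeds.
- robot.read_effort(): joint torques, N m.
- robot.read_position(): TCP position.
- robot.read_tcp_rot(): TCP orientation.
- robot.read_force(): force on the tool from outside, world axes, zero at the start.
- robot.read_ft_torque(): the same for the moment, N m.
- robot.read_grip_width(): opening from 0.0 (shut) to 1.0 (fully open).
- robot.read_finger_force(): force on a finger pad.
Only numpy, scipy, OpenCV 4.12 (cv2) and the standard library are available. Lean on these libraries where they do the work, as an engineer would, in place of code of your own. Each camera call takes 0.05 s, during which the arm holds its last target. There are 200 camera calls.

## Working session

There is one attempt and no reset: what is moved stays moved. The work goes in short steps, each a Python script; the robot and the scene stay as the last script left them, time stands still between calls to the robot, and variables do not carry over. Pictures are saved under pics/ and viewed, at most 10 in all, crops included, and the job is handed in when it is done.

```bash
mkdir -p pics; ls; cat > h.py <<'E'
import numpy as np, cv2
from rig import robot
def cloud(name):
    """picture, world points HxWx3 (nan where no depth)"""
    if name=="wrist":
        p=np.array(robot.read_position()); R=np.array(robot.read_tcp_rot())
    im,d=robot.grab_frame(name); ci=robot.camera_info(name)
    f=200/np.tan(np.radians(ci["vfov"])/2)
    K=np.array([[f,0,ci["cx"]],[0,f,ci["cy"]],[0,0,1]])
    v,u=np.mgrid[0:400,0:640]
    uv=np.stack([u,v],-1).reshape(-1,1,2).astype(np.float64)
    n=cv2.undistortPoints(uv,K,np.array([ci["k1"],0,0,0,0.])).reshape(400,640,2)
    pc=np.dstack([n[...,0]*d,n[...,1]*d,d]); pc[d<=0]=np.nan
    if name=="wrist":
        T=np.array(ci["T_tool_cam"]); P=(pc@T[:3,:3].T+T[:3,3])@R.T+p
    else:
        T=np.linalg.inv(np.array(ci["view"])); P=pc@T[:3,:3].T+T[:3,3]
    return im,P
def save(im,fn): cv2.imwrite("pics/"+fn,im[...,::-1])
E
python3 - <<'E'
from h import *
for n in("top","scene"):
    im,P=cloud(n); save(im,n+"0.png"); np.savez("pics/%s0.npz"%n,im=im,P=P)
    print(robot.camera_info(n))
print(robot.camera_info("wrist"), robot.read_t())
E
```

```text
pics
{'vfov': 44.909282053279455, 'cx': 319.19299597668163, 'cy': 193.6318080903321, 'k1': 0.03220215804376842, 'view': array([[-0.00444801, -0.99984929, -0.01678138,  0.04524237],
       [-0.99267173,  0.0064414 , -0.12067042,  0.61587507],
       [ 0.12076033,  0.01612165, -0.99255077,  1.2837747 ],
       [ 0.        ,  0.        ,  0.        ,  1.        ]])}
{'vfov': 43.06574664008531, 'cx': 324.1298209988607, 'cy': 188.7920756533038, 'k1': 0.003536066048270201, 'view': array([[-0.74645182, -0.66513215, -0.0202212 ,  0.45050758],
       [-0.39413134,  0.46639397, -0.79191991,  0.29603407],
       [ 0.53616244, -0.58316025, -0.61029006,  1.14367023],
       [ 0.        ,  0.        ,  0.        ,  1.        ]])}
{'vfov': 71.99657883204691, 'cx': 319.29216091899974, 'cy': 200.03638108458034, 'k1': -0.004038366970055079, 'T_tool_cam': array([[-5.31130173e-04, -9.63892029e-01, -2.66292836e-01,
         7.21763736e-02],
       [ 9.99999325e-01, -2.36790233e-04, -1.13743051e-03,
        -6.75834643e-04],
       [ 1.03330466e-03, -2.66293261e-01,  9.63891504e-01,
        -1.58768773e-01],
       [ 0.00000000e+00,  0.00000000e+00,  0.00000000e+00,
         1.00000000e+00]])} 0.1
```

View pics/top0.png

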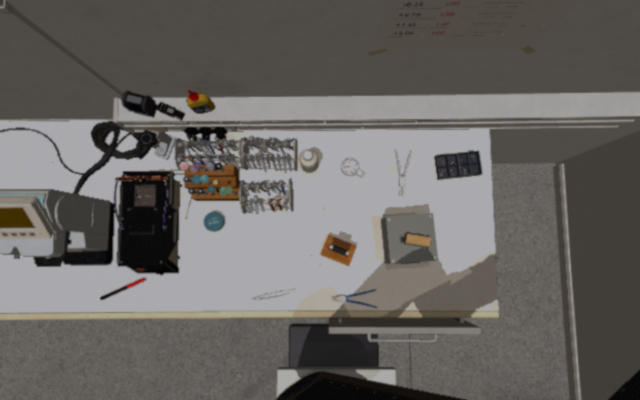

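View pics/scene0.png

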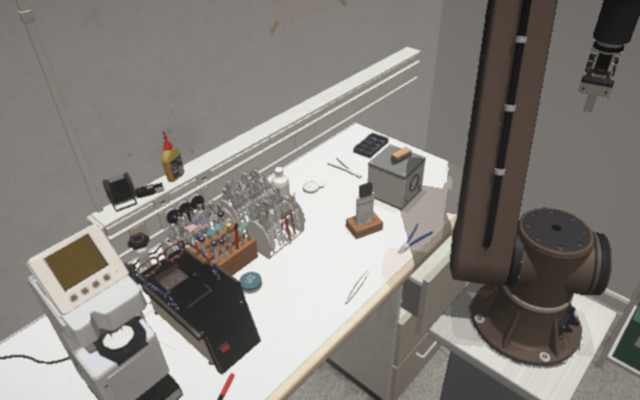

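Top view: tester around (409,239) with the block at (417,240), and the stand and carrier around (339,248). The scene view agrees. Next I fit rectangles to the points, grouped by height.

```bash
cat >> h.py <<'E'
def fit(P,m,lab):
    """min-area rectangle of masked points in xy: centre, sizes, yaw of the long side"""
    xy=P[m][:,:2].astype(np.float32); k=np.abs(xy-np.median(xy,0)).max(1)<.12; xy=xy[k]
    c,s,a=cv2.minAreaRect(xy*1000)
    if s[0]<s[1]: a+=90
    a=(a+90)%180-90
    print(lab,len(xy),"c",np.round(c,1),"mean",np.round(xy.mean(0)*1000,1),"s",np.round(s,1),"long yaw %.1f"%a,"z",np.round(np.nanmedian(P[m][:,2])*1000,1))
    return np.array(c)/1000,np.array(s)/1000,a
def box(u0,u1,v0,v1):
    m=np.zeros((400,640),bool); m[v0:v1,u0:u1]=1; return m
E
python3 - <<'E'
from h import *
D=np.load("pics/top0.npz");P=D["P"];z=P[...,2]
w=box(370,450,200,275)
fit(P,w&(z>.134)&(z<.16),"block"); fit(P,w&(z>.112)&(z<.127),"tester")
w=box(315,362,225,270)
fit(P,w&(z>.135)&(z<.165),"handle"); fit(P,w&(z>.02)&(z<.036),"stand")
print(np.round(P[239,417],3),np.round(P[239,395],3),np.round(P[248,340],3),np.round(P[249,300],3))
for a in ((300,160),(351,166),(403,165),(375,297),(458,165)): print(a,np.round(P[a[1],a[0]],3))
E
```

```text
block 253 c [ 487.2 -203.1] mean [ 487.  -202.4] s [61.6 25.2] long yaw 80.9 z 143.6
tester 2007 c [ 492.6 -191.7] mean [ 492.8 -189.1] s [119.7 121.1] long yaw -85.6 z 119.9
handle 86 c [463.9  -9. ] mean [463.8  -8.9] s [35.2 14.2] long yaw 68.2 z 149.7
stand 576 c [463.9  -9.2] mean [463.6  -9.2] s [83.8 59.7] long yaw 68.3 z 28.1
[ 0.489 -0.201  0.143] [ 0.49  -0.15   0.121] [ 0.467 -0.01   0.152] [ 0.467  0.097 -0.004]
(300, 160) [0.698 0.091 0.097]
(351, 166) [ 0.696 -0.047  0.014]
(403, 165) [ 0.7   -0.194  0.   ]
(375, 297) [ 0.336 -0.108  0.002]
(458, 165) [ 0.696 -0.343  0.017]
```

```bash
cat >> h.py <<'E'
def down(a):
    """tool pointing down, closing axis at yaw a (deg)"""
    a=np.radians(a); y=np.array([np.cos(a),np.sin(a),0]); z=np.array([0,0,-1.])
    return np.column_stack([np.cross(y,z),y,z])
def best(p,a):
    """of the two equal grasps, the one reachable with the least joint motion"""
    q=np.array(robot.read_qpos()); o=[]
    for b in (a,a+180):
        s=robot.ik(p,down(b))
        if s is not None: o.append((np.abs(np.array(s)-q).max(),b,np.round(s,1)))
    o.sort(key=lambda t:t[0]); print(o); return o[0][1]
E
python3 - <<'E'
from h import *
D=np.load("pics/top0.npz");P=D["P"].reshape(-1,3)
P=P[np.isfinite(P[:,0])]
for c in ((.42,.31),(.44,.16),(.46,.18),(.44,.2)):
  for a in (-9,81):
    d=P[:,:2]-c; t=np.radians(a); y=d@[np.cos(t),np.sin(t)]; x=d@[-np.sin(t),np.cos(t)]
    b=(abs(y)<.11)&(abs(x)<.055); f=(abs(y)<.075)&(abs(x)<.04)
    print(c,a,"body max z",P[b,2].max().round(3),"finger",P[f,2].max().round(3))
b=best([.4872,-.2028,.30],-9.1)
robot.goto([.4872,-.2028,.30],down(b))
im,Q=cloud("wrist");save(im,"w1.png");z=Q[...,2]
near=np.hypot(Q[...,0]-.4872,Q[...,1]+.2028)<.1
fit(Q,near&(z>.134)&(z<.16),"block"); fit(Q,near&(z>.112)&(z<.127),"tester")
print(robot.read_t(),robot.read_position())
E
```

```text
(0.42, 0.31) -9 body max z 0.03 finger 0.009
(0.42, 0.31) 81 body max z 0.125 finger 0.009
(0.44, 0.16) -9 body max z 0.014 finger 0.01
(0.44, 0.16) 81 body max z 0.01 finger 0.01
(0.46, 0.18) -9 body max z 0.069 finger 0.01
(0.46, 0.18) 81 body max z 0.01 finger 0.01
(0.44, 0.2) -9 body max z 0.014 finger 0.01
(0.44, 0.2) 81 body max z 0.01 finger 0.01
[(np.float64(59.03984824817577), 170.9, array([ -1.3,   4.2, -10.9,   0. , -74.9,  -7.8])), (np.float64(188.69437644832234), -9.1, array([ -1.3,   4.2, -10.9,   0. , -74.9, 172.2]))]
block 1082 c [ 487.4 -205. ] mean [ 487.4 -206.4] s [59.3 25.5] long yaw 80.2 z 144.4
tester 7666 c [ 493.1 -191.9] mean [ 493.3 -194.1] s [120.3 120.5] long yaw -85.7 z 120.6
2.1917 [ 0.48699071 -0.20350273  0.29978314]
```

```bash
python3 - <<'E'
from h import *
x,y=.4873,-.2035;R=down(170.9)
robot.servo_line([x,y,.16],R,.12); robot.servo_line([x,y,.126],R,.04)
p0=robot.read_position();print(p0,robot.read_force())
robot.move_gripper(0.0);print(robot.read_grip_width()*88,robot.read_finger_force())
robot.servo_line([x,y,.16],R,.05);robot.servo_line([x,y,.30],R,.15);robot.dwell(.2)
print(robot.read_finger_force(),robot.read_force(),robot.read_t())
tx,ty=.44,.18
b=best([tx,ty,.30],170.9)
im,Q=cloud("wrist");save(im,"w2.png");np.savez("pics/w2.npz",im=im,P=Q)
E
```

```text
[ 0.4874959  -0.20354315  0.12621863] [-0.09225809  0.1556203   0.99549443]
25.74510641568486 29.99997228384018
29.99986857175827 [-0.17257529 -0.12131889 -0.02783262] 7.625
[(np.float64(47.41486687840622), 170.9, array([ 46. ,  -1.2, -16.5,   0. , -74.7, -55.1])), (np.float64(132.58513312159377), 350.9, array([ 46. ,  -1.2, -16.5,   0. , -74.7, 124.9]))]
```

View pics/w2.png

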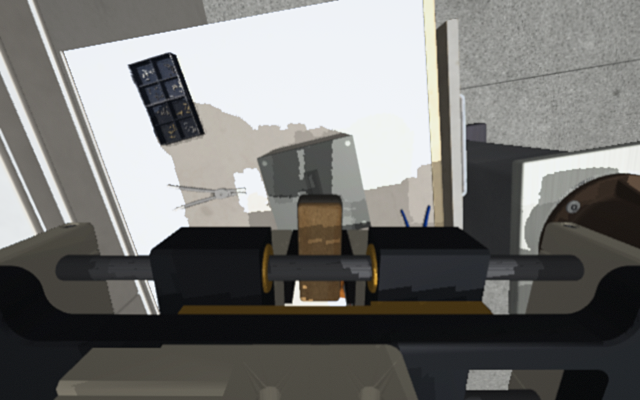

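The block is held squarely at (320,245), with the slot now uncovered near (312,180). Next I set it down.

```bash
python3 - <<'E'
from h import *
tx,ty=.44,.18;R=down(170.9)
robot.goto([tx,ty,.25],R)
robot.servo_line([tx,ty,.04],R,.12)
z=.04; f0=robot.read_force()[2]
robot.servo_line([tx,ty,.010],R,.04)
z=.010
while z>.0035:
    z-=.001; robot.servo_line([tx,ty,z],R,.02)
    f=robot.read_force()[2]-f0; 
    if abs(f)>2: break
print("z",z,f,robot.read_position())
robot.move_gripper(.5);robot.dwell(.2)
robot.servo_line([tx,ty,.06],R,.06);robot.servo_line([tx,ty,.25],R,.2)
print(robot.read_t())
im,Q=cloud("wrist");save(im,"w3.png")
zz=Q[...,2];n=np.hypot(Q[...,0]-tx,Q[...,1]-ty)<.06
fit(Q,n&(zz>.012)&(zz<.04),"block")
# slot & carrier from top camera
im,P=cloud("top");z=P[...,2];np.savez("pics/top1.npz",im=im,P=P)
w=box(370,450,200,275);fit(P,w&(z>.112)&(z<.127),"tester")
c=np.array([.4928,-.1915]);dd=P[...,:2]-c
s=w&(np.abs(dd).max(-1)<.05)&(z<.1185);fit(P,s,"slot")
# over the tester with the wrist camera, arm turned so it sees the whole top
b=best([.4928,-.25,.33],170);
E
```

```text
z 0.005 14.99071309329356 [0.44003357 0.18003867 0.0059142 ]
16.1167
block 755 c [439.3 178.5] mean [439.2 177. ] s [59.7 25.7] long yaw 80.3 z 24.4
tester 2204 c [ 492.4 -191.5] mean [ 492.1 -191.1] s [119.9 120.9] long yaw -85.8 z 119.8
slot 527 c [ 493.5 -191.7] mean [ 492.8 -195.5] s [98.5 98.5] long yaw -0.5 z 116.9
[(np.float64(52.633360987590784), 170, array([ -6.6,   6. ,  -5. ,   0. , -78.9,  -3.4]))]
```

```bash
python3 - <<'E'
from h import *
b=158.3
# look from beside: camera sits 72 mm out along tool x
R=down(b); cx=np.array([.4639,-.009])
p=cx-R[:2,0]*.09
robot.goto([*p,.28],R)
im,Q=cloud("wrist");save(im,"w4.png");z=Q[...,2];n=np.hypot(Q[...,0]-cx[0],Q[...,1]-cx[1])<.06
c1,_,a1=fit(Q,n&(z>.14)&(z<.165),"handle");fit(Q,n&(z>.02)&(z<.036),"stand")
# same for slot
c=np.array([.4928,-.1915]);R=down(175);p=c-R[:2,0]*.09
robot.goto([*p,.30],R)
im,Q=cloud("wrist");save(im,"w5.png");np.savez("pics/w5.npz",im=im,P=Q);z=Q[...,2]
n=np.hypot(Q[...,0]-c[0],Q[...,1]-c[1])<.1
fit(Q,n&(z>.112)&(z<.13),"tester")
n=np.abs(Q[...,:2]-c).max(-1)<.045
for t in (.118,.1165,.112): fit(Q,n&(z<t),"slot %.4f"%t)
print(robot.read_t())
E
```

```text
handle 518 c [464.7  -9.5] mean [464.6  -9.5] s [35.  13.1] long yaw 68.4 z 151.5
stand 2029 c [464.7  -9.1] mean [464.8  -8.7] s [82.9 60.1] long yaw 68.2 z 28.8
tester 10815 c [ 493.  -192.3] mean [ 492.8 -195.3] s [120.3 120.4] long yaw -85.6 z 120.7
slot 0.1180 526 c [ 493.3 -197.3] mean [ 492.8 -196.9] s [15.3 66.4] long yaw -84.3 z 11.3
slot 0.1165 409 c [ 492.7 -197.4] mean [ 492.8 -198.2] s [12.8 66.5] long yaw -85.7 z 10.9
slot 0.1120 383 c [ 492.7 -197.4] mean [ 492.7 -198.1] s [12.8 66.5] long yaw -85.7 z 10.8
17.6167
```

View pics/w5.png

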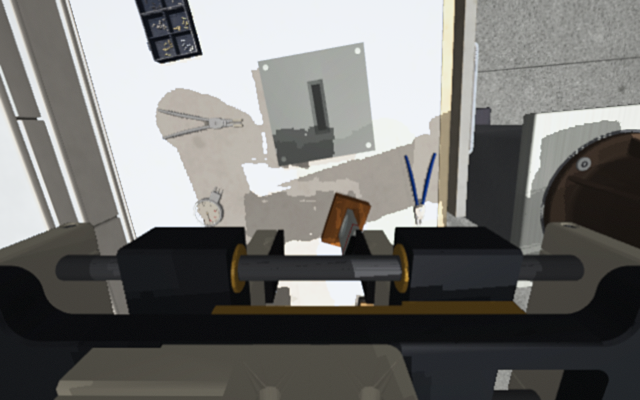

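The slot is clear at (318,105), centred on the tester's top. I'll project its outline onto the top plane, then take the carrier.

```bash
python3 - <<'E'
from h import *
D=np.load("pics/w5.npz");Q=D["P"];T=np.array(robot.camera_info("wrist")["T_tool_cam"])
Rr=np.array(robot.read_tcp_rot());o=Rr@T[:3,3]+np.array(robot.read_position())
c=np.array([.493,-.192]);k=(.1195-o[2])/(Q[...,2]-o[2]);k[~np.isfinite(k)]=1
G=o+(Q-o)*k[...,None]
n=(np.abs(G[...,:2]-c).max(-1)<.045)
g=cv2.cvtColor(D["im"],cv2.COLOR_RGB2GRAY)
fit(G,n&(Q[...,2]<.1165),"slot throat on top plane");fit(G,n&(Q[...,2]<.119),"mouth")
# carrier
R=down(158.4);x,y=.4644,-.0093
robot.move_gripper(.6)
robot.goto([x,y,.22],R);robot.servo_line([x,y,.114],R,.06)
print(robot.read_position(),robot.read_force())
robot.move_gripper(0.);print(robot.read_grip_width()*88,robot.read_finger_force(),robot.read_force())
robot.servo_line([x,y,.16],R,.05);robot.dwell(.2);print(robot.read_force(),robot.read_finger_force())
robot.servo_line([x,y,.30],R,.12)
robot.goto([.493,-.192,.30],down(184.4));robot.dwell(.3)
print(robot.read_qpos(),robot.read_position(),robot.read_force(),robot.read_finger_force(),robot.read_t())
im,P=cloud("scene");save(im,"s2.png");np.savez("pics/s2.npz",im=im,P=P)
save(cv2.resize(im[50:250,300:560],None,fx=3,fy=3),"s2c.png")
E
```

```text
slot throat on top plane 409 c [ 492.4 -192.5] mean [ 493.2 -192.7] s [12.6 52.2] long yaw -85.7 z 119.5
mouth 681 c [ 491.2 -192.2] mean [ 493.1 -192.5] s [84.6 87.8] long yaw -84.8 z 119.5
[ 0.46457786 -0.00924542  0.11428307] [ 0.65533965  0.26088073 -0.55487749]
14.039165061845505 29.99799907207489 [ 0.88615277 -0.31790742 -0.3416439 ]
[ 0.10654856 -0.15418615 -0.86501342] 29.99787211418152
[ 7.03686875e-02  4.29554318e+00 -1.07628896e+01 -1.11583642e-03
 -7.49134783e+01  4.39969342e+00] [ 0.49316069 -0.19118735  0.30022039] [ 0.6669408   0.66095449 -1.50570782] 29.997926652431488 24.975
```

View pics/s2c.png

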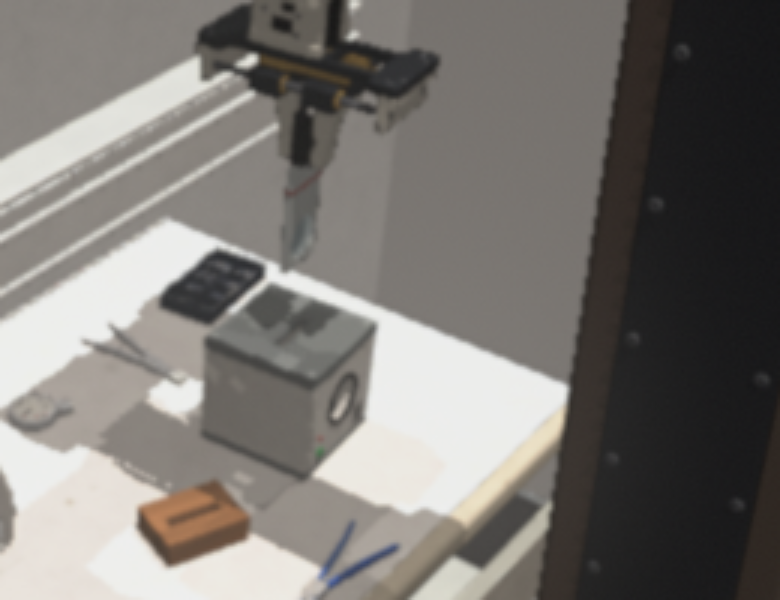

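The carrier hangs over the tester. It may lean slightly, so I'll measure its tilt from the point cloud.

```bash
cat >> h.py <<'E'
def tilt(P,zt,c,a=4.4):
    """carrier frame slices below handle height zt: x,y (tester axes, from c), mm"""
    t=np.radians(a);X=np.array([np.cos(t),np.sin(t)]);Y=np.array([-X[1],X[0]])
    d=P[...,:2]-c;x=d@X*1e3;y=d@Y*1e3;h=(P[...,2]-zt)*1e3
    for lo in range(-125,21,12):
        m=(abs(x)<40)&(abs(y)<50)&(h>=lo)&(h<lo+12)
        if m.sum()>3: print(lo+6,m.sum(),"x %.1f %.1f %.1f"%tuple(np.percentile(x[m],[5,50,95])),"y %.1f %.1f"%(y[m].min(),y[m].max()))
E
python3 - <<'E'
from h import *
D=np.load("pics/s2.npz");tilt(D["P"],.3192,np.array([.4931,-.1915]))
print("top")
im,P=cloud("top");tilt(P,.3192,np.array([.4931,-.1915]))
E
```

```text
-119 30 x -4.9 -3.3 3.2 y -25.0 27.4
-107 42 x -5.4 -3.6 0.9 y -23.7 28.1
-95 45 x -4.8 -3.1 2.2 y -25.0 26.4
-83 42 x -5.8 -2.8 2.4 y -23.2 28.2
-71 43 x -5.8 -3.7 1.5 y -27.7 28.9
-59 47 x -6.5 -3.9 0.8 y -26.0 28.9
-47 43 x -5.7 -3.8 2.3 y -21.5 25.6
-35 45 x -6.1 -3.9 1.5 y -25.7 28.4
-23 35 x -7.4 -4.2 5.5 y -7.6 29.1
-11 68 x -23.2 -6.2 19.0 y -12.9 26.2
1 79 x -24.3 -7.1 19.5 y -10.8 21.7
13 100 x -25.8 -6.4 19.5 y -11.0 22.7
25 98 x -27.8 3.2 22.4 y -11.7 18.9
top
```

```bash
cat > low.py <<'E'
from h import *
import sys
def lower(x,y,z0,z1,step,lim=5,a=184.4):
    R=down(a);f0=np.array(robot.read_force());z=z0
    while z>z1+1e-6:
        z=max(z-step,z1);robot.servo_line([x,y,z],R,.03)
        f=np.array(robot.read_force())-f0
        if abs(f[2])>lim or np.hypot(f[0],f[1])>lim+3:
            print("STOP z %.4f"%z,f.round(1),np.round(robot.read_position(),4));return z
    print("ok",z,f.round(1),np.round(robot.read_position(),4),robot.read_t());return z
E
python3 - <<'E'
from low import *
x,y=.4929,-.1922;R=down(184.4)
robot.servo_line([x,y,.232],R,.1);robot.dwell(.3)
p=robot.read_position();print(p,robot.read_force())
im,P=cloud("scene");save(cv2.resize(im[90:210,350:480],None,fx=5,fy=5),"s3.png")
z=lower(x,y,.232,.205,.003)
print(robot.read_force(),robot.read_t())
E
```

```text
[ 0.49306106 -0.19223036  0.23242951] [ 0.6258176  -0.6877548  -1.29005051]
ok 0.205 [-0.4  0.8 -0.1] [ 0.4927 -0.1922  0.2047] 28.5083
[-0.28420326  1.10945142 -1.80299775] 28.5083
```

The lower edge passed the throat with no contact force, so I continue down to depth.

```bash
python3 - <<'E'
from low import *
x,y=.4929,-.1922
z=lower(x,y,.205,.141,.004)
robot.dwell(.5);print(robot.read_position(),robot.read_force(),robot.read_finger_force())
im,P=cloud("scene");save(cv2.resize(im[100:210,350:450],None,fx=5,fy=5),"s4.png")
im,P=cloud("top");zz=P[...,2];n=np.hypot(P[...,0]-.44,P[...,1]-.18)<.06
fit(P,n&(zz>.012)&(zz<.04),"block");print(robot.read_t())
E
```

```text
ok 0.141 [ 0.3 -1.7  0.6] [ 0.4927 -0.1922  0.1407] 33.0417
[ 0.49290487 -0.19219548  0.1410444 ] [-0.31852749 -0.23700747 -0.56228933] 29.99804198741913
block 214 c [438.6 178.4] mean [438.7 178.2] s [60.8 25.7] long yaw 81.1 z 23.7
33.6417
```

View pics/s4.png

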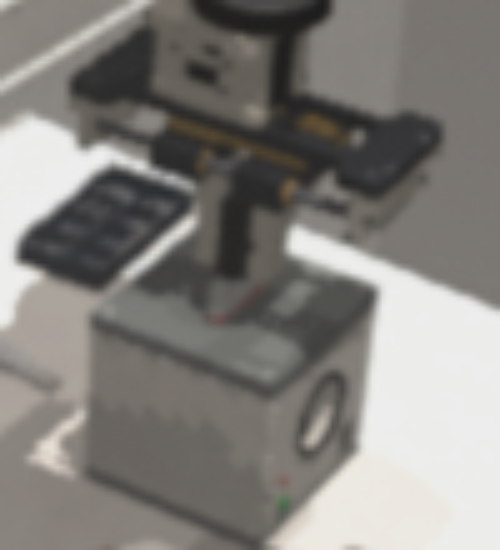

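The red line sits at the tester's top (225,318). The carrier is held upright with almost no force, and the block lies flat and clear of the tester.

```bash
python3 -c "
from rig import robot
robot.dwell(.3);print(robot.job_done())"
```

```text
the job is handed in; nothing more can be done
None
```

I handed the job in at about 34 s, with no verdict returned: the block lies flat on the worktop clear of the tester, and the carrier is held upright in the slot with its red line level with the top and almost no contact force.

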